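# Mesh the crank key with the toy crane's socket and hold it home

### The job

Lift the red crank key out of the silicone buffer block, stand it on the crane's aluminium turntable and turn it until its splines mesh with the cross-shaped socket, then push it down against the spring until the gear sits flush on the turntable. Finish while holding: keep your grip on the key's handle and keep pressing it home, do not let go. Leave the locomotive, the blue container and the stacked tracks where they stand.

Things in the scene. Friction and masses are not known exactly. Their poses are not given: they have to be found in the camera images.
- key: loose upright crank key, 120 g. Origin: centre of the underside of its red gear (74 mm across, 10 mm thick, z 0 to 10). Above, z 10 to 50 mm: pale wooden handle, 54 mm long along key x, 14 mm thick along key y. Below, z 0 to -28 mm: steel splines, a plus-shaped section with arms along key x and y, 30 mm tip to tip, 9 mm thick; then the pilot pin (see key_tip). z up along the axis.
- key_handle (a point): point on the key's axis in its wooden handle, 36 mm above the gear's underside (14 mm below the handle's top); axes as the key.
- key_tip (a point): lower end of the key's round pilot pin, on the axis, 38 mm below the gear's underside. Pin 8 mm in diameter, 10 mm long, with a tapered nose.
- plunger_top (a point): centre of the top of the black spring plunger in the socket, 24 mm below the turntable's face when free. The pilot pin meets it with the gear 14 mm above the turntable; it pushes up with 3 N there, 9 N with the gear flush; if let go, the key rises again.
- turntable: aluminium disc, 84 mm across, on the crane's housing, very stiff to turn (0.5 N m), at a heading of its own. Origin: centre of its top face, 75 mm above the table, z up. Plus-shaped socket, arms along its x and y, 32.5 mm tip to tip, 11.5 mm wide, 46 mm deep: the key fits in four headings, a quarter turn apart. Pilot pin enters at any heading. Home: key origin at this origin.
- crane: fixed toy crane of wood; origin on the turntable's axis at table height. Housing 112 mm square, 61 mm high around the turntable; 26 mm square mast 130 mm along its +x from the axis, 212 mm high, jib running on along +x, up to 280 mm from the axis.
- buffer: grey hard silicone buffer block fixed to the table, 90 x 90 x 50 mm, origin centre of the underside; a round hole 39 mm across, 45 mm deep in its top holds the key's stem loosely, the gear resting on the top face at z = 50 mm.
- container: bystander: blue plastic freight container, loose, 100 (x) x 47 x 48 mm high, origin centre of the underside.
- loco: bystander: chrome-finish aluminium toy locomotive, loose, 140 (x) x 48 x 81 mm high, origin at table height below its centre.
- track_low: bystander: lower of two stacked beech track pieces, loose, 120 (x) x 40 x 12 mm, origin centre of the underside.
- track_up: bystander: upper track piece, same size, lying on the lower one.

How it is judged:
On the way, in this order (a step that is already met when the one before it is completed fails the run):
1. the key is lifted clear out of the buffer block, gripped (height (world z) of key above 0.09 m and contact force between the fingers and key above 1 N), for 0.1 s.
2. the splines are meshed: key upright on the socket's axis, at least 8 mm of spline inside (horizontal distance between key and turntable below 0.004 m and angle between key's own z axis and vertical below 0.08 rad and (angle between the x axis of key and the x axis of turntable, either way round below 0.14 rad or angle between the x axis of key and the y axis of turntable, either way round below 0.14 rad) and z of key in the frame of turntable below 0.02 m), for 0.1 s.
At the end, for the whole second after the job is handed in: Through the last second the key is meshed (axis within 4 mm, heading 0.14 rad, tilt under 0.08 rad), gear within 3 mm of the turntable, pressing it with over 5 N, at rest, and gripped: fingers press it over 3 N, grasp point within 28 mm of site key_handle (horizontal distance between key and turntable below 0.004 m and angle between key's own z axis and vertical below 0.08 rad and (angle between the x axis of key and the x axis of turntable, either way round below 0.14 rad or angle between the x axis of key and the y axis of turntable, either way round below 0.14 rad) and z of key in the frame of turntable below 0.003 m and contact force between key and turntable above 5 N and contact force between the fingers and key above 3 N and distance between the grasp point and key_handle below 0.028 m and linear speed of key below 0.02 m/s); the arm keeps its last pose, push and grip.
It fails at once if the container is disturbed (moved over 20 mm) (distance of container from where it was at the start of the episode above 0.02 m).
It fails at once if the locomotive is disturbed (moved over 20 mm) (distance of loco from where it was at the start of the episode above 0.02 m).
It fails at once if the lower track piece is disturbed (moved over 20 mm) (distance of track_low from where it was at the start of the episode above 0.02 m).
It fails at once if the upper track piece is disturbed (moved over 20 mm) (distance of track_up from where it was at the start of the episode above 0.02 m).
It also fails if it takes over 45 s, if anything falls off the work surface, if the arm or the gripper's body presses on something with over 40 N, if the wrist force passes 120 N, or if a joint passes its speed limit or range.

### The arm

A 6-joint arm with a two-finger parallel gripper is mounted at the origin on the work surface. World frame = base frame: x ahead of the robot, y to its left, z up, the work surface at z = 0. Lengths are in m, angles in rad, forces in N, time in s.
With the tool pointing down it reaches from about 0.3 to 0.775 m from the base axis. Payload 14.6 kg.
Tool frame: the origin (TCP) lies at the very end of the fingers, on their centre line; the grasp point (between the pads) lies 19 mm behind it; x points along the fingers, z is the direction in which the jaws open and shut, and the axes are right-handed (so a half turn about x gives the same grasp; the last joint's range is limited). The gripper opens to 94 mm and grips with 3 to 60 N. Pads are 16 mm wide; open, the fingers measure 119 mm over their backs; the gripper's body (75 mm by 177 mm) begins 78 mm behind the grasp point.
Start: joints at [1.18, 0.3, 1.521, -0, 1.321, -0.067], TCP at [0.175, 0.521, 0.205] pointing down, gripper open.
Joint ranges: [-3.03, 3.03], [-0.79, 2.21], [0.23, 2.52], [-1.04, 4.18], [0, 3.07], [-2.55, 2.55]. Speed limits (rad/s): [2.22, 2.22, 2.57, 3.14, 3.14, 3.14].

### API

Orientations are given as [roll, pitch, yaw] about the fixed x, y, z axes, in that order (R = Rz(yaw) Ry(pitch) Rx(roll)).
In Python, from station import ctrl gives the robot as it stands. The module is installed in compiled form; this text tells all that it offers.
- The arm moves only by the tool servo_tool, never from a script. Its argument "motion" is one flat list of numbers, 4 for each row, row after row: the shift along the tool's x, y, z in mm, then the turn about the tool's x in degrees. In form: [dx, dy, dz, roll, dx, dy, dz, roll, ...]. A call has 1 to 20 rows; each row is the pose to reach, as a shift and turn from the pose commanded when the call began, along the tool's axes at that moment; what a row does not reach only later rows make up. A row lasts 1/8 s, in which the tool goes at most 62.5 mm and 10.7 degrees, less where a joint would pass 70% of its speed; a pose out of reach is approached as far as the arm can. A call with a gripper value outside its range is refused whole. "gripper" is the opening, from 0 (shut) to 1 (fully open), set as the call begins (left out, the last holds). The fingers move at their own pace and stop on an object; "force" is the grip in N (left out, the last holds). Time passes only in rows, so rows that repeat a pose let the fingers close. It gives the time, the measured TCP pose, the force and the opening at its end, in the units of the state.
- ctrl.get_obs(): the state, without advancing time (a new reading comes with each control period).
- ctrl.camera(name): name is "scene" or "top"; returns a dict with "color" (400x640x3 uint8, red, green, blue), "z_map" (400x640 float32, m along the optical axis (not along the pixel's ray), 0 where there is no reading), "fx", "fy", "cx", "cy" (pixels), "dist_coeffs" ([k1, k2, p1, p2, k3] as OpenCV has them; the pictures are not rectified), "rvec" (rotation vector, rad) and "tvec" (3), from world to camera coordinates, as OpenCV has them. Camera axes: x right, y down, z forward; pixel columns grow to the right and rows downward; lengths in m; the calibration is good to about 2 mm. A picture is of the moment at which its call begins.
- ctrl.hand_in(): hands the job in, once; it reports no verdict.
The state is a dict: "time_s": time; "qpos": joint angles; "joint_vel": joint speeds; "tau": joint torques, N m; "ee_pos": TCP position; "eef_rot": TCP orientation; "force": force on the tool from outside, world axes, zero at the start; "moment": the same for the moment, N m; "grip_width": finger opening in m.
Only numpy, scipy, OpenCV 4.12 (cv2) and the standard library are available. Lean on these libraries where they do the work, as an engineer would, in place of code of your own. Each camera call takes 0.05 s, during which the arm holds its last target.

## Working session

There is one attempt and no reset: what is moved stays moved. The work goes in short steps, Python scripts to look and compute and a tool call to move; the robot and the scene stay as the last step left them, time stands still between calls to the robot, and variables do not carry over. Pictures are saved under pics/ and viewed, and the job is handed in when it is done.

Besides the shell and the picture viewer there is one more tool, called after ">>>" as name(argument=value, ...) on one line, values as JSON. servo_tool: Moves the arm, as the interface text tells. Its arguments: {"type":"object","properties":{"motion":{"type":"array","items":{"type":"number"}},"gripper":{"type":"number"},"force":{"type":"number"}},"required":["motion"]}

```bash
mkdir -p pics
cat > h.py <<'E'
import numpy as np, cv2
from station import ctrl
def cam(n):
    c=ctrl.camera(n); return c
def save(c,f): cv2.imwrite('pics/'+f,c['color'][:,:,::-1])
def K(c): return np.array([[c['fx'],0,c['cx']],[0,c['fy'],c['cy']],[0,0,1]]),np.array(c['dist_coeffs'],float)
def rt(c): return cv2.Rodrigues(np.array(c['rvec'],float))[0],np.array(c['tvec'],float).reshape(3)
def rays(c,uv):
    k,d=K(c);R,t=rt(c)
    p=cv2.undistortPoints(np.array(uv,float).reshape(-1,1,2),k,d).reshape(-1,2)
    return -R.T@t,(np.c_[p,np.ones(len(p))])@R
def plane(c,uv,z):
    o,d=rays(c,uv); s=(z-o[2])/d[:,2]; return o+d*s[:,None]
def cloud(c):
    z=c['z_map'];v,u=np.mgrid[:400,:640]
    o,d=rays(c,np.c_[u.ravel(),v.ravel()]); P=o+d*z.reshape(-1,1)
    P[z.ravel()==0]=np.nan
    return P.reshape(400,640,3)
def proj(c,P):
    k,d=K(c);return cv2.projectPoints(np.array(P,float).reshape(-1,1,3),np.array(c['rvec'],float),np.array(c['tvec'],float),k,d)[0].reshape(-1,2)
E
python3 - <<'E'
from h import *
import pickle
o=ctrl.get_obs();print(o)
for n in('scene','top'):
    c=cam(n);save(c,n+'0.png');pickle.dump(c,open(n+'0.pkl','wb'));R,t=rt(c);print(n,-R.T@t,R[2],c['fx'],c['dist_coeffs'])
E
```

```text
{'time_s': 0.0, 'qpos': array([ 1.18039064e+00,  3.00449044e-01,  1.52160691e+00, -3.29175921e-06,
        1.32062001e+00, -6.66214226e-02]), 'joint_vel': array([ 6.56647734e-04,  1.12162350e-03, -6.79511643e-05, -1.20705560e-04,
        3.53408031e-04,  1.56328134e-03]), 'tau': array([ 1.69589268e-03, -5.31794500e+01, -3.52741814e+01,  7.09352433e-02,
        2.43516272e-02, -1.14647382e-04]), 'ee_pos': array([0.17490466, 0.52118238, 0.20488748]), 'eef_rot': array([ 3.07791441,  1.56971301, -1.95825802]), 'force': array([-0.2507886 , -0.81283056, -0.54983193]), 'moment': array([-0.04312415,  0.07061644, -0.00080145]), 'grip_width': 0.09407079736623306}
scene [0.88512448 0.53298912 0.49895031] [-0.40085739 -0.70846438 -0.58085418] 362.8553880831274 [-0.00739587  0.          0.          0.          0.        ]
top [ 0.53102906 -0.01201445  0.77552591] [ 0.05797881  0.01891274 -0.99813865] 397.88472473105713 [-0.03081276  0.          0.          0.          0.        ]
```

View pics/scene0.png

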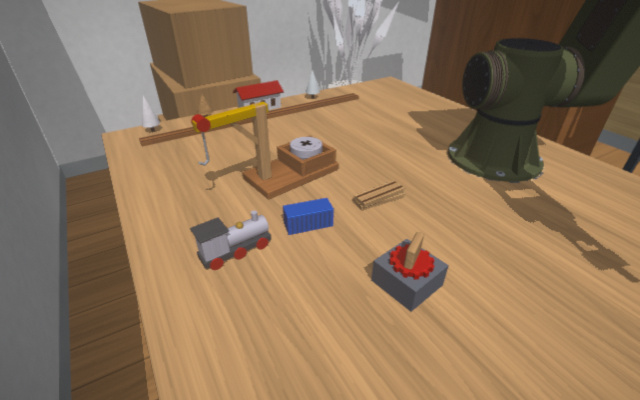

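View pics/top0.png

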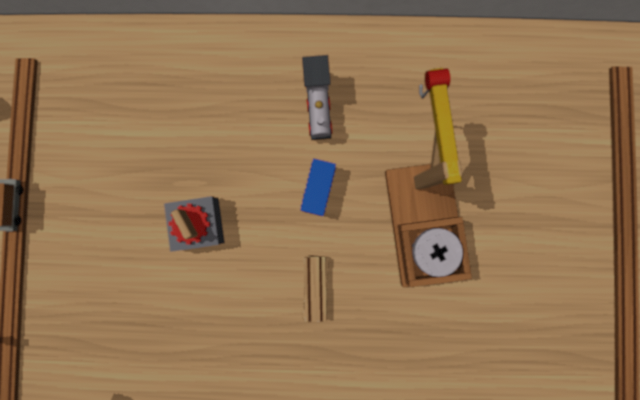

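The scene view shows the key in the buffer at about (412,258) and the crane's turntable at (306,146). The top view shows the key at (190,224), the turntable with its dark cross at (438,252), and the mast and jib above it at (445,130).

Run:
```python
from h import *
import pickle
for n in('top','scene'):
    c=pickle.load(open(n+'0.pkl','rb'));im=c['color'];P=cloud(c);np.save(n+'P.npy',P)
    hsv=cv2.cvtColor(im,cv2.COLOR_RGB2HSV)
    red=((hsv[...,0]<6)|(hsv[...,0]>174))&(hsv[...,1]>180)&(hsv[...,2]>80)
    roi=np.zeros((400,640),bool)
    if n=='top': roi[190:260,155:230]=1
    else: roi[225:310,365:450]=1
    m=red&roi; Q=P[m]; print(n,'red',m.sum(),np.nanmedian(Q,0))
    # handle: points higher than .085
    hm=roi&(P[...,2]>.07)&~red; 
    v,u=np.nonzero(hm);q=P[hm];print(' handle',len(q),np.nanmin(q,0),np.nanmax(q,0), np.nanmedian(q[q[:,2]>.094],0))
    t=roi&(P[...,2]>.094); q=P[t][:,:2]
    if len(q)>10:
        print(' top rect',len(q),cv2.minAreaRect(q.astype(np.float32)))
    # contours in image of gear outline, plane z .06
    cs,_=cv2.findContours((roi&(red|hm)).astype(np.uint8),cv2.RETR_EXTERNAL,cv2.CHAIN_APPROX_NONE)
    k=max(cs,key=cv2.contourArea).reshape(-1,2)
    # socket
    roi[:]=0
    if n=='top': roi[236:268,422:456]=1
    else: roi[137:152,290:322]=1
    g=im.max(2); dk=roi&(g<60)
    print(' dark',dk.sum()); v,u=np.nonzero(dk)
    w=plane(c,np.c_[u,v],.075);print(' cross c',w.mean(0),cv2.minAreaRect(w[:,:2].astype(np.float32)))
    s=cv2.resize(im[215:290,395:480] if n=='top' else im[125:165,280:335],None,fx=7,fy=7,interpolation=cv2.INTER_CUBIC)
    cv2.imwrite(f'pics/soc_{n}.png',s[:,:,::-1])
    s=cv2.resize(im[190:260,155:230] if n=='top' else im[225:310,365:450],None,fx=7,fy=7,interpolation=cv2.INTER_CUBIC)
    cv2.imwrite(f'pics/key_{n}.png',s[:,:,::-1])
```

```text
top red 591 [0.52253023 0.21642544 0.05973003]
 handle 396 [0.49575593 0.21092104 0.0701423 ] [0.54651153 0.24705226 0.10368579] [0.52060052 0.22870992 0.09949409]
 top rect 265 ((0.5209798216819763, 0.22976914048194885), (0.053892213851213455, 0.015076055191457272), 29.87242317199707)
 dark 129
 cross c [ 0.4805717  -0.21761552  0.075     ] ((0.48051100969314575, -0.21774530410766602), (0.022010549902915955, 0.023394493386149406), 71.90692138671875)
scene red 750 [0.52905536 0.24021475 0.06021942]
 handle 360 [0.497582   0.21221107 0.07014292] [0.54868137 0.24816997 0.10223801] [0.52710836 0.23243582 0.09999628]
 top rect 217 ((0.5239094495773315, 0.2300490438938141), (0.05247274413704872, 0.014124467968940735), 30.52888298034668)
 dark 2
 cross c [ 0.48438726 -0.21799232  0.075     ] ((0.48438727855682373, -0.21799233555793762), (0.002589103765785694, 0.0), 149.6356658935547)
```

```bash
python3 -c "
import cv2,numpy as np
a=[cv2.resize(cv2.imread('pics/'+f),(400,300)) for f in('soc_top.png','key_top.png','soc_scene.png','key_scene.png')]
cv2.imwrite('pics/m.png',np.vstack([np.hstack(a[:2]),np.hstack(a[2:])]))"
```

```text
(no output)
```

View pics/m.png

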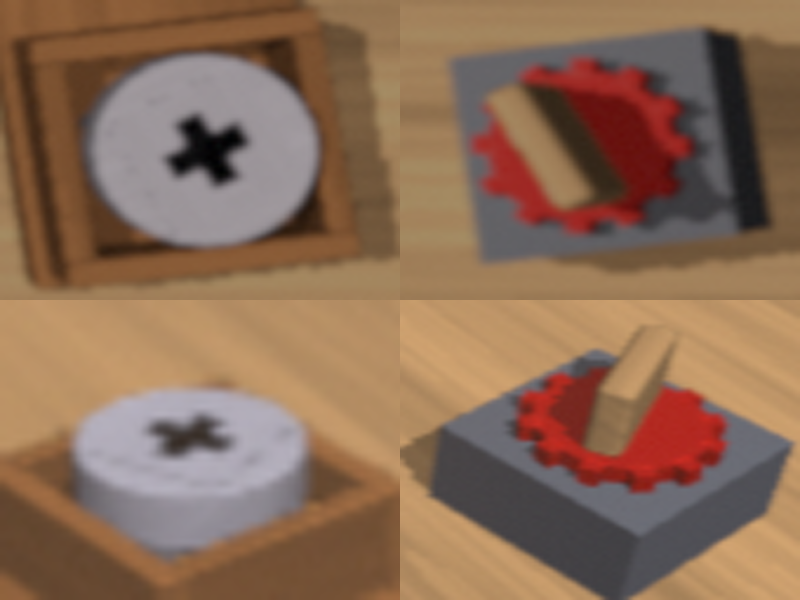

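Run:
```python
from h import *
import pickle
for n in('top','scene'):
    c=pickle.load(open(n+'0.pkl','rb'));im=c['color'].astype(float);P=np.load(n+'P.npy')
    # ground-plane patch rectified at 0.3mm/px, z=.075
    cx,cy=.4805,-.2176
    xs=np.arange(-.055,.055,.0003);X,Y=np.meshgrid(cx+xs,cy+xs,indexing='ij')
    uv=proj(c,np.stack([X,Y,0*X+.075],-1)).astype(np.float32).reshape(X.shape+(2,))
    p=cv2.remap(c['color'],uv[...,0],uv[...,1],cv2.INTER_CUBIC)
    cv2.imwrite(f'pics/rect_{n}.png',p[:,:,::-1])
    g=p.max(2).astype(float); hsv=cv2.cvtColor(p,cv2.COLOR_RGB2HSV)
    disc=((hsv[...,1]<45)&(g>120)).astype(np.uint8)
    k=max(cv2.findContours(disc,cv2.RETR_EXTERNAL,cv2.CHAIN_APPROX_NONE)[0],key=cv2.contourArea)
    (a,b),r=cv2.minEnclosingCircle(k); e=cv2.fitEllipse(k)
    print(n,'disc',cx+xs[0]+e[0][1]*.0003,cy+xs[0]+e[0][0]*.0003,np.array(e[1])*.3)
    R=np.hypot(X-cx,Y-cy)
    lvl=np.median(g[(R>.02)&(R<.035)])
    for th in(.35,.5,.65):
        m=(g<lvl*th)&(R<.02)
        x=X[m].mean();y=Y[m].mean();z=((X[m]-x)+1j*(Y[m]-y))
        print(' thr',th,m.sum()*.09,x,y,'heading',np.degrees(np.angle((z**4).sum()))/4)
    # handle heading at z=.1
    # long edges via mask of top face points
```

```text
top disc 0.48073551330566405 -0.2168218719482422 [82.65338745 83.09910278]
 thr 0.35 376.38 0.4806399569583934 -0.21769913916786193 heading 29.736088141909832
 thr 0.5 458.19 0.4806284030642312 -0.2176711255156155 heading 29.819794867954922
 thr 0.65 547.1999999999999 0.48062189144736867 -0.2176754276315786 heading 29.85224624801856
scene disc 0.48795429077148433 -0.20656134643554688 [ 81.84715576 107.65838928]
 thr 0.35 116.36999999999999 0.48174060324826007 -0.2175737819025519 heading 26.581667817907576
 thr 0.5 351.99 0.4815511378164155 -0.21791677320378391 heading 30.89183201700667
 thr 0.65 529.38 0.4812628187691264 -0.2181125637538249 heading 31.294019036383403
```

```bash
python3 -c "
import cv2,numpy as np
cv2.imwrite('pics/m2.png',np.hstack([cv2.imread('pics/rect_top.png'),cv2.imread('pics/rect_scene.png')]))"
```

```text
(no output)
```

View pics/m2.png

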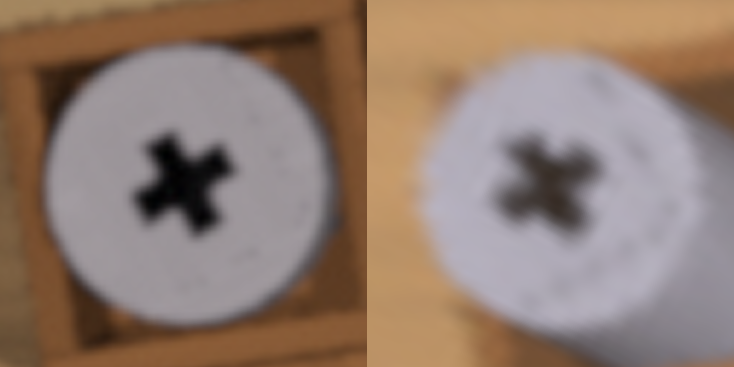

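```bash
cat >> h.py <<'E'
from scipy.spatial.transform import Rotation as Ro
def pose():
    o=ctrl.get_obs(); return o,np.array(o['ee_pos']),Ro.from_euler('xyz',o['eef_rot']).as_matrix()
E
python3 - <<'E'
from h import *
import pickle
o,p,R=pose();print(R.round(4)); print('jaw heading',np.degrees(np.arctan2(R[1,2],R[0,2])))
for n in('top','scene'):
    c=pickle.load(open(n+'0.pkl','rb'))
    cx,cy=.522,.230
    xs=np.arange(-.055,.055,.0003);X,Y=np.meshgrid(cx+xs,cy+xs,indexing='ij')
    def patch(z):
        uv=proj(c,np.stack([X,Y,0*X+z],-1)).astype(np.float32).reshape(X.shape+(2,))
        return cv2.remap(c['color'],uv[...,0],uv[...,1],cv2.INTER_CUBIC)
    q=patch(.060);hsv=cv2.cvtColor(q,cv2.COLOR_RGB2HSV)
    red=(((hsv[...,0]<8)|(hsv[...,0]>172))&(hsv[...,1]>170)).astype(np.uint8)
    k=max(cv2.findContours(red,cv2.RETR_EXTERNAL,cv2.CHAIN_APPROX_NONE)[0],key=cv2.contourArea)
    (a,b),r=cv2.minEnclosingCircle(k);print(n,'gear circ',cx+xs[0]+b*.0003,cy+xs[0]+a*.0003,r*.3)
    cv2.imwrite(f'pics/k_{n}.png',np.hstack([q,patch(.1)])[:,:,::-1])
    P=np.load(n+'P.npy')
    for (x,y,nm) in((.61,-.2,'mast'),):
        m=(P[...,2]>.15)&(P[...,0]>.5)&(P[...,1]<-.1); print(nm,m.sum(),np.nanmin(P[m],0),np.nanmax(P[m],0))
E
```

```text
[[-4.000e-04 -9.480e-01  3.182e-01]
 [-1.000e-03  3.182e-01  9.480e-01]
 [-1.000e+00  1.000e-04 -1.000e-03]]
jaw heading 71.44613866769055
top gear circ 0.5209043685913086 0.2274870269775391 36.6218376159668
mast 2589 [ 0.58850486 -0.21087029  0.15000658] [ 0.75697057 -0.15936948  0.21918268]
scene gear circ 0.5249690673828126 0.23299279785156252 40.08858032226562
mast 5829 [ 0.5001711  -2.06975851  0.15002347] [ 1.28426585 -0.15760245  0.27649576]
```

```bash
python3 -c "
import cv2,numpy as np
cv2.imwrite('pics/m3.png',cv2.resize(np.vstack([cv2.imread('pics/k_top.png'),cv2.imread('pics/k_scene.png')]),(600,600)))"
```

```text
(no output)
```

View pics/m3.png

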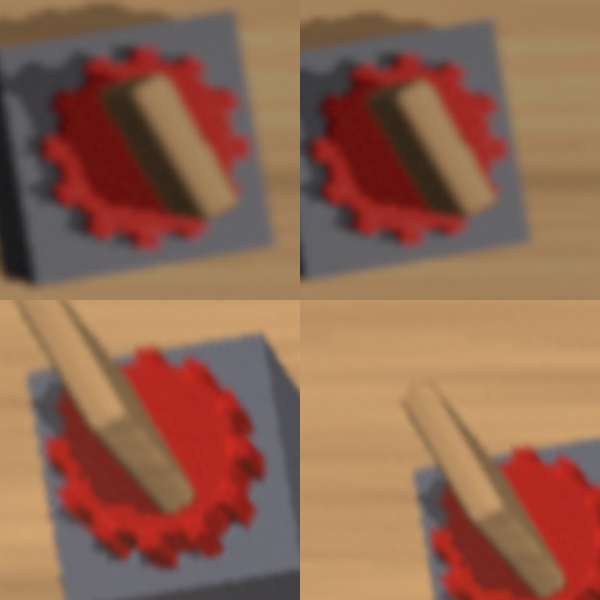

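```bash
cat >> h.py <<'E'
def go(x,y,z,jaw=None):
    o,p,R=pose(); d=R.T@(np.array([x,y,z])-p)*1000
    yaw=np.degrees(np.arctan2(R[1,2],R[0,2])); r=0 if jaw is None else (yaw-jaw)
    print('pose',p.round(4),'jaw',yaw.round(2),'move',d.round(1),'roll',round(r,1),'tool x',R[:,0].round(4))
E
python3 -c "
from h import *
go(.5212,.2288,.15,-60)"
```

```text
pose [0.1749 0.5212 0.2049] jaw 71.45 move [  55.1 -421.3 -167. ] roll 131.4 tool x [-4.e-04 -1.e-03 -1.e+00]
```

>>> servo_tool(motion=[4,-30,-12,9,8,-60,-24,18,12,-90,-36,28,16,-120,-48,38,20,-150,-60,48,24,-185,-73,58,29,-220,-87,68,33,-255,-101,78,37,-290,-115,88,42,-325,-129,98,46,-355,-141,108,50,-385,-153,117,53,-408,-162,126,55,-421,-167,131.5,55,-421,-167,131.5,55,-421,-167,131.5], gripper=1)

```text
time_s: 2.1
ee_pos: [0.5205, 0.2295, 0.1504]
eef_rot: [-1.977, 1.57, -3.023]
force: [1.0, -0.8, -0.2]
grip_width: 0.0942
```

```bash
python3 -c "
from h import *
go(.5212,.2288,.066,-60);o=ctrl.get_obs();print(o['qpos'],o['force'],o['time_s'])
c=cam('top');save(c,'t1.png');save(cam('scene'),'s1.png')"
```

```text
pose [0.5205 0.2295 0.1504] jaw -59.91 move [84.4  0.3  0.9] roll 0.1 tool x [-4.e-04 -0.e+00 -1.e+00]
[3.50809623e-01 3.91035041e-01 1.53099788e+00 9.42950143e-05
 1.21993405e+00 1.39638822e+00] [ 1.02634772 -0.84803001 -0.19225512] 2.1
```

View pics/s1.png

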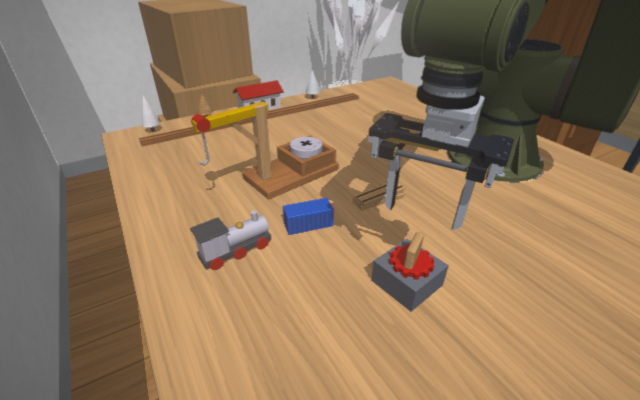

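View pics/t1.png

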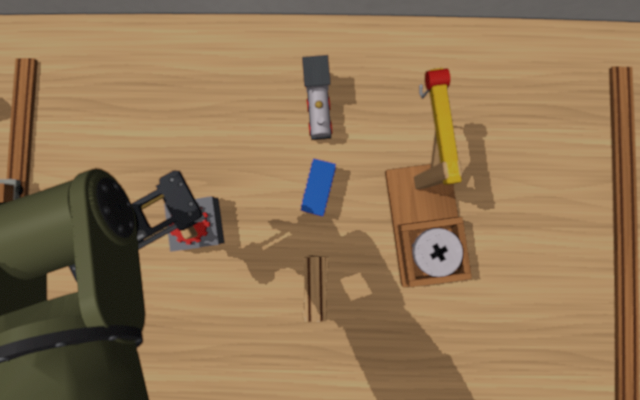

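The scene view shows the fingertips at about (390,205) and (460,228), straddling the handle at (413,250), and the top view shows the arm covering the key. I'll check this with a projection.

```bash
python3 -c "
from h import *
o,p,R=pose();c=cam('scene')
print(proj(c,[p,p+R[:,2]*.047,p-R[:,2]*.047,[.5212,.2288,.1]]))
im=c['color'].copy()
for q in proj(c,[p,p+R[:,2]*.047,p-R[:,2]*.047,[.5212,.2288,.1]]): cv2.circle(im,tuple(int(round(v)) for v in q),1,(0,255,0),-1)
cv2.imwrite('pics/s2.png',cv2.resize(im[150:320,340:520],None,fx=4,fy=4)[...,::-1])"
```

```text
[[421.18933004 216.55980715]
 [392.3455567  207.6002743 ]
 [452.05158401 226.14834181]
 [415.35278964 240.77702071]]
```

View pics/s2.png

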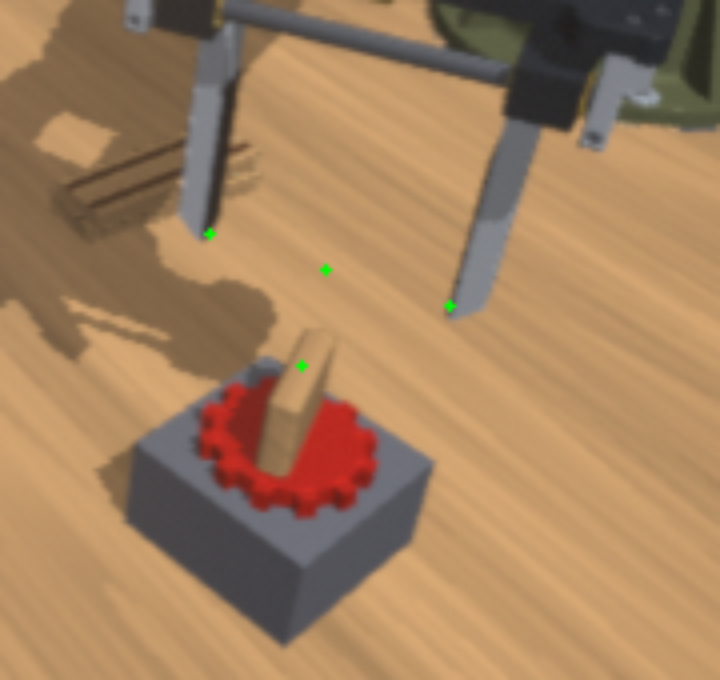

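>>> servo_tool(motion=[25,0,0.5,0,50,0,1,0,75,0,1,0,84,0,1,0,84,0,1,0])

```text
time_s: 2.88
ee_pos: [0.5214, 0.2284, 0.0666]
eef_rot: [-1.724, 1.57, -2.771]
force: [0.7, -0.8, 0.7]
grip_width: 0.0941
```

>>> servo_tool(motion=[0,0,0,0,0,0,0,0,0,0,0,0,0,0,0,0,0,0,0,0,0,0,0,0], gripper=0, force=40)

```text
time_s: 3.62
ee_pos: [0.5215, 0.2283, 0.0664]
eef_rot: [1.022, 1.571, -0.026]
force: [0.2, 0.5, 0.1]
grip_width: 0.0377
```

>>> servo_tool(motion=[0,0,0,0,0,0,0,0,0,0,0,0,0,0,0,0,0,0,0,0,0,0,0,0])

```text
time_s: 4.38
ee_pos: [0.5215, 0.2283, 0.0664]
eef_rot: [3.113, 1.571, 2.065]
force: [0.3, 0.9, -0.0]
grip_width: 0.0138
```

>>> servo_tool(motion=[-5,0,0,0,-20,0,0,0,-40,0,0,0,-60,0,0,0,-80,0,0,0,-100,0,0,0,-100,0,0,0,-100,0,0,0])

```text
time_s: 5.38
ee_pos: [0.5212, 0.2282, 0.166]
eef_rot: [-1.738, 1.57, -2.786]
force: [0.1, -0.1, -1.5]
grip_width: 0.0139
```

```bash
python3 -c "
from h import *
go(.481,-.2177,.166,-60.2);o=ctrl.get_obs();print(o['qpos'],o['force'],o['grip_width'])
c=cam('scene');save(c,'s3.png')"
```

```text
pose [0.5212 0.2282 0.166 ] jaw -60.06 move [ 1.000e-01 -2.574e+02  3.663e+02] roll 0.1 tool x [-6.e-04 -2.e-04 -1.e+00]
[ 3.48253272e-01  3.76137665e-01  1.51345981e+00 -4.69617706e-06
  1.25260350e+00  1.39641443e+00] [ 0.13144571 -0.06514571 -1.47055842] 0.01385949196145228
```

View pics/s3.png

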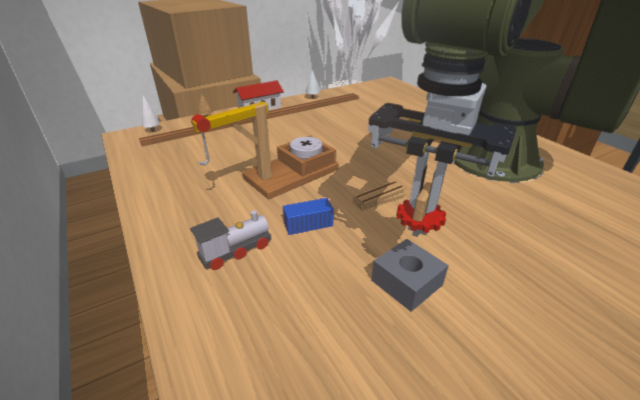

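The key is out of the buffer, with the gear at (420,216) and the empty hole visible at (410,264). Next I'll carry it over to the turntable.

>>> servo_tool(motion=[0,-10,15,0,0,-30,43,0,0,-55,78,0,0,-80,114,0,0,-105,150,0,0,-130,185,0,0,-155,221,0,0,-180,256,0,0,-205,292,0,0,-228,325,0,0,-245,349,0,0,-257.4,366.3,0,0,-257.4,366.3,0,0,-257.4,366.3,0])

```text
time_s: 7.18
ee_pos: [0.4809, -0.2174, 0.1662]
eef_rot: [-2.708, 1.57, 2.527]
force: [0.1, 0.3, -0.1]
grip_width: 0.0136
```

Run:
```python
from h import *
import pickle
go(.481,-.2177,.166,-60.2);o=ctrl.get_obs();print(o['qpos'],o['force'],o['grip_width'],o['time_s'])
for n in('scene','top'):
    c=cam(n);save(c,n+'4.png');pickle.dump(c,open(n+'4.pkl','wb'))
```

```text
pose [ 0.4809 -0.2174  0.1662] jaw -60.06 move [ 0.2 -0.1  0.3] roll 0.1 tool x [-5.e-04  3.e-04 -1.e+00]
[-4.93995882e-01  2.86747632e-01  1.63253195e+00  7.58232475e-05
  1.22290092e+00  5.54302666e-01] [ 0.13898199  0.26436293 -0.12829013] 0.013635630363942343 7.175
```

View pics/scene4.png

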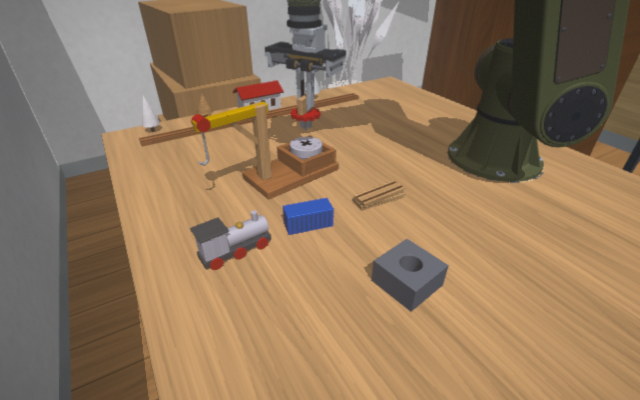

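View pics/top4.png

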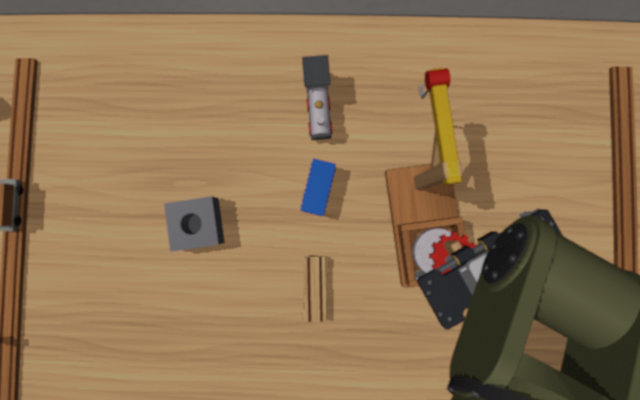

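The key hangs over the turntable: in the scene view the gear is at (305,115) and the socket at (306,146). I'll compare the gear's outline with the position predicted from the tool pose.

Run:
```python
from h import *
import pickle
o,p,R=pose()
c=pickle.load(open('scene4.pkl','rb'));im=c['color'];hsv=cv2.cvtColor(im,cv2.COLOR_RGB2HSV)
red=((hsv[...,0]<8)|(hsv[...,0]>172))&(hsv[...,1]>150)
red[:,:270]=0;red[:100]=0;red[135:]=0;red[:,345:]=0
v,u=np.nonzero(red);print('red',u.min(),u.max(),v.min(),v.max())
kz=p[2]-.0164
a=np.linspace(0,2*np.pi,60)
ring=np.vstack([[p[0]+.037*np.cos(t),p[1]+.037*np.sin(t),z] for t in a for z in(kz,kz+.01)])
q=proj(c,ring);print('pred',q.min(0),q.max(0))
# pin and spline columns
big=cv2.resize(im[95:165,270:345],None,fx=8,fy=8,interpolation=cv2.INTER_CUBIC)
for P,col in(([p[0],p[1],kz-.038],(0,255,0)),([p[0],p[1],kz-.028],(0,255,255)),([.481,-.2177,.075],(255,0,255))):
    s=proj(c,P)[0];print(s); cv2.circle(big,(int((s[0]-270+.5)*8),int((s[1]-95+.5)*8)),3,col,-1)
for s in q: cv2.circle(big,(int((s[0]-270+.5)*8),int((s[1]-95+.5)*8)),2,(0,255,0),-1)
cv2.imwrite('pics/s5.png',big[...,::-1])
```

```text
red 290 320 108 121
pred [290.08332325 105.93896495] [320.22085229 121.38845777]
[305.50359586 129.61692085]
[305.43413683 125.93046656]
[305.70149466 142.74560228]
```

View pics/s5.png

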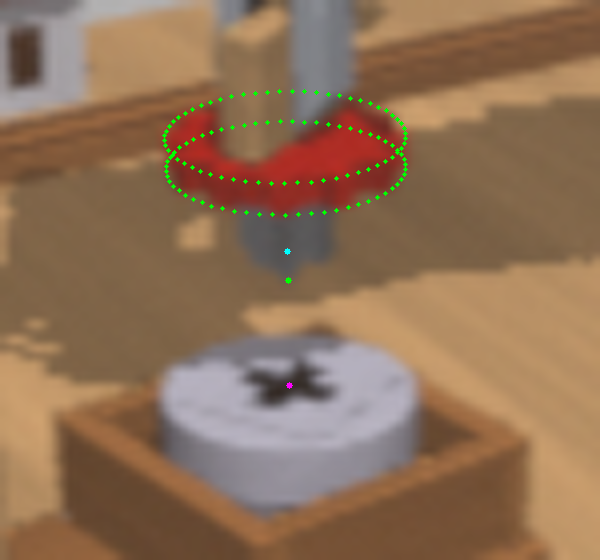

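>>> servo_tool(motion=[10,-0.1,0.3,0.1,20,-0.1,0.3,0.1,28,-0.1,0.3,0.1,34,-0.1,0.3,0.1,38,-0.1,0.3,0.1,42,-0.1,0.3,0.1,42,-0.1,0.3,0.1])

```text
time_s: 8.15
ee_pos: [0.4813, -0.2179, 0.1243]
eef_rot: [-2.573, 1.571, 2.661]
force: [1.3, 0.1, -1.6]
grip_width: 0.0136
```

>>> servo_tool(motion=[2,0,0,0,4,0,0,0,6,0,0,0,8,0,0,0,8,0,0,0])

```text
time_s: 8.78
ee_pos: [0.4813, -0.2179, 0.1163]
eef_rot: [-2.583, 1.57, 2.65]
force: [0.2, -0.0, -1.0]
grip_width: 0.0137
```

No contact force, and the splines are about 3 mm into the socket. Continuing down.

>>> servo_tool(motion=[2,0,0,0,4,0,0,0,6,0,0,0,8,0,0,0,10,0,0,0,10,0,0,0,10,0,0,0], force=60)

```text
time_s: 9.65
ee_pos: [0.4814, -0.218, 0.1065]
eef_rot: [0.658, 1.571, -0.392]
force: [-0.4, 0.1, -0.5]
grip_width: 0.0135
```

```bash
python3 -c "
from h import *
go(.481,-.2177,.0914,-60.2);o=ctrl.get_obs();print(o['force'],o['moment'],o['grip_width'])"
```

```text
pose [ 0.4814 -0.218   0.1065] jaw -60.15 move [15.1 -0.2 -0.4] roll 0.0 tool x [ 1.e-04 -0.e+00 -1.e+00]
[-0.35371758  0.11293039 -0.4910107 ] [-0.03029583  0.15211384 -0.04536384] 0.013521708318706588
```

>>> servo_tool(motion=[2,0,0,0,4,0,0,0,6,0,0,0,8,0,0,0,10,0,0,0,12,0,0,0,13,0,0,0,13,0,0,0])

```text
time_s: 10.65
ee_pos: [0.4816, -0.218, 0.0937]
eef_rot: [0.547, 1.57, -0.503]
force: [-0.9, -0.0, 6.1]
grip_width: 0.0139
```

>>> servo_tool(motion=[1,0,0,0,2,0,0,0,2.5,0,0,0,2.5,0,0,0])

```text
time_s: 11.15
ee_pos: [0.4816, -0.218, 0.0914]
eef_rot: [0.575, 1.57, -0.475]
force: [-1.6, 1.2, 8.5]
grip_width: 0.0135
```

>>> servo_tool(motion=[0.4,0,0,0,0.8,0,0,0,0.8,0,0,0,0.8,0,0,0])

```text
time_s: 11.65
ee_pos: [0.4817, -0.218, 0.0914]
eef_rot: [0.552, 1.57, -0.497]
force: [-3.8, 2.0, 17.3]
grip_width: 0.0137
```

>>> servo_tool(motion=[0.3,0,0,0,0.6,0,0,0,0.6,0,0,0,0.6,0,0,0,0.6,0,0,0,0.6,0,0,0])

```text
time_s: 12.4
ee_pos: [0.4816, -0.218, 0.0913]
eef_rot: [0.557, 1.57, -0.492]
force: [-8.6, 3.5, 24.0]
grip_width: 0.0135
```

Run:
```python
from h import *
import pickle
o,p,R=pose();print(p,o['force'],o['moment'],o['joint_vel'],o['grip_width'],R[:,0],o['time_s'])
for n in('scene','top'):
    c=cam(n);save(c,n+'6.png')
    if n=='scene':
        big=cv2.resize(c['color'][95:175,260:350],None,fx=7,fy=7,interpolation=cv2.INTER_CUBIC)
        cv2.imwrite('pics/s6b.png',big[...,::-1])
    if n=='top':
        big=cv2.resize(c['color'][40:340,290:590],None,fx=2,fy=2);cv2.imwrite('pics/t6b.png',big[...,::-1])
o=ctrl.get_obs();print(o['force'],o['ee_pos'])
```

```text
[ 0.48164603 -0.21803943  0.0913194 ] [-8.55823682  3.50131609 24.01440794] [ 9.36249228e-01  1.80664267e+00 -9.77907841e-05] [ 1.20780288e-03  1.47583550e-05 -5.03706163e-04  5.64894266e-04
  1.37910533e-04 -3.48372879e-05] 0.013546029897418486 [ 1.10185101e-03 -5.91143351e-04 -9.99999218e-01] 12.4
[-7.67916385  4.18227659 24.01673805] [ 0.48167483 -0.21805963  0.09133982]
```

View pics/s6b.png

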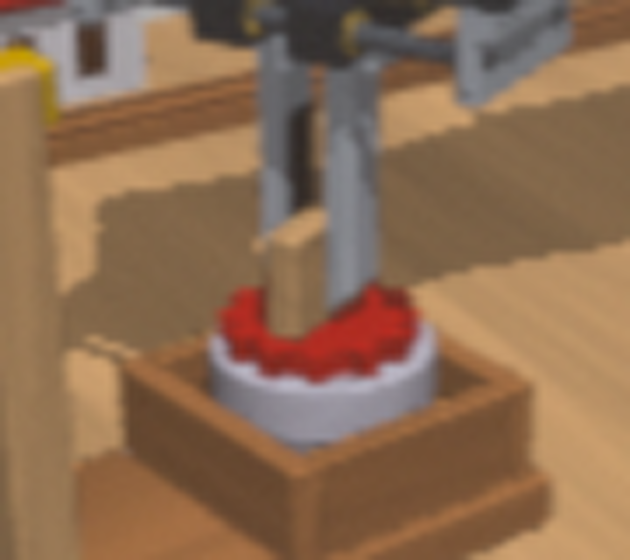

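View pics/scene6.png

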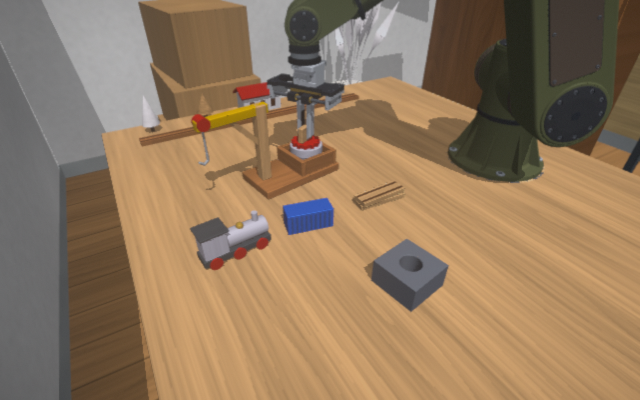

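The key is seated: the gear lies flush on the disc at about (305,143), and the loco, container and tracks are where they started. The force is steady at 24 N, so I'm handing in.

```bash
python3 -c "
from h import *
print(ctrl.hand_in());o=ctrl.get_obs();print(o['time_s'],o['ee_pos'],o['force'],o['grip_width'])"
```

```text
the job is handed in; nothing more can be done
None
the job is handed in; nothing more can be done
```

I lifted the key from the buffer by its handle, carried it over the crane, lowered it into the cross socket and pressed it home. I handed in at about 12.5 s with the grip still holding. No verdict was reported.

**Fit:** The key's heading (about 30°) already matched the socket's (about 29.8°), so it needed almost no turning. The splines went in without any contact force.

**Last checks:**
- The gear looks flush in the scene picture. The tool stopped at z = 0.0913 m, against 0.0914 m expected for a flush gear.
- The downward push was a steady 24 N, of which about 9 N is the spring. The grip was set to 60 N on the 14 mm handle (opening read 13.5 mm).
- The grasp point should be about 1 mm from `key_handle`, worked out from the grip height rather than measured.
- The loco, container and tracks look unmoved in the scene picture; I did not measure them.

**Disagreement:** A sideways force of about 9 N built up on the tool during the final press, so the key probably leans lightly on the socket wall. The tool sits about 0.7 mm from where I measured the socket's axis, and I left it there because everything was steady.

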